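# Index the vial carousel and fold down the dosing arm

### The job

Turn the vial carousel (it has a bar knob in its centre) one click in whichever direction is needed, so that the open vial (the one without a cap) comes to the filling place under the raised dosing arm. Then fold the dosing arm fully down so that its nozzle is over the open vial. Leave all vials standing in their cups and do not knock the things around the carousel.

Things in the scene. Friction and masses are not known exactly. Their poses are not given: they have to be found in the camera images.
- stand: Fixed white base of the carousel: round housing 188 mm across and 38 mm high, with a steel post on its far side. Origin on the table, under the carousel's axis; +x points from the axis to the filling place and the post (away from the robot, up to 0.35 rad to either side), z up. The post (24 x 40 mm, up to 140 mm high) is centred 168 mm out along +x and carries the arm's hinge
- carousel (a joint): Turn of the carousel in rad about the vertical axis, counter-clockwise seen from above positive, 0 at the start. Aluminium disc 208 mm across, top at 50 mm height, with six cups (35 mm outer diameter, 20 mm high) every 60 degrees, centres 80 mm from the axis. A detent pulls it to every multiple of 1.047 rad (peak torque about 0.12 N m); let go between clicks, it falls to the nearer one
- knob_grip (a point): Grip point of the carousel's black knob, on the axis at 147 mm height, turning with the carousel. The knob is a bar 56 mm long (along this point's x), 16 mm wide (y), from 130 to 160 mm height on a column 28 mm thick. At the start the bar lies along the stand's x
- dosing_arm (a joint): Angle of the dosing arm in rad: 0 is fully down (level, on its stop, pointing from the post towards the carousel's axis), about pi/2 is upright; starts at 1.3 to 1.6. Stiff hinge: stays where it is left; about 2 N at the handle moves it
- dosing_hinge (a point): Hinge of the dosing arm at 150 mm height, 158 mm from the carousel's axis; the hinge axis is horizontal, along the stand's y
- dosing_handle (a point): Centre of the arm's black cross handle, a round bar 12 mm thick and 80 mm long lying along the stand's y, 90 mm from the hinge. The arm itself (14 x 14 mm steel bar) joins it in the middle, so either half of the bar can be pinched, 25 mm off the centre, or pushed. When down, the handle is at 150 mm height, 68 mm from the carousel's axis
- nozzle_tip (a point): Tip of the 12 mm thick steel nozzle, 78 mm from the hinge and 34 mm to the under side of the arm. With the arm down it points down, 116 mm above the table, right over the filling place, 8 mm above a vial's mouth
- fill_point (a point): Filling place, fixed on the stand: at disc-top height (50 mm), 80 mm from the axis along the stand's +x, where a click position brings a cup. z up
- open_vial: The open glass vial: 26 mm diameter, 58 mm high, narrow open neck 21 mm across, no cap. Origin at the centre of its underside, z up. Stands loose in a cup next to the filling place, 60 degrees to one side or to the other
- vial_mouth (a point): Centre of the open vial's mouth, 58 mm above its underside
- full_vial: Vial with a white cap, 26 mm diameter, 61 mm high, at the filling place at the start. Origin at its underside, z up
- capped_vial: The same kind of capped vial, in the cup on the other side of the filling place from the open vial
- far_vial: The same kind of capped vial, in the cup across the disc from the filling place
- reagent_bottle: Bystander: white bottle, 58 mm diameter, 115 mm high; origin at its underside
- beaker: Bystander: glass beaker, 84 mm diameter, 95 mm high; origin at its underside
- tube0: Bystander: capped sample tube, 32 mm diameter, 78 mm high; origin at its underside
- tube1: Bystander: another such tube
- scoop: Bystander: small steel scoop lying on the table, 160 mm long

How it is judged:
On the way:
1. Dosing arm still raised (over 0.9 rad), the carousel turned one click (1.047 rad, within 0.06) and at rest there for 0.3 s, the open vial at the filling place (centre within 6 mm) ((value of joint carousel between 0.987 and 1.107 rad or value of joint carousel between -1.107 and -0.987 rad) and velocity of joint carousel between -0.1 and 0.1 rad/s and value of joint dosing_arm above 0.9 rad and horizontal distance between open_vial and fill_point below 0.006 m), for 0.3 s.
At the end, for the whole second after the job is handed in: Carousel at rest one click from its start (within 0.06 rad), open vial at the filling place (within 6 mm), dosing arm fully down (within 0.06 rad), nozzle over the vial's mouth (within 6 mm sideways), all four vials upright (within 0.15 rad) and down in their cups (heights within 6 mm) ((value of joint carousel between 0.987 and 1.107 rad or value of joint carousel between -1.107 and -0.987 rad) and velocity of joint carousel between -0.1 and 0.1 rad/s and value of joint dosing_arm below 0.06 rad and horizontal distance between vial_mouth and nozzle_tip below 0.006 m and horizontal distance between open_vial and fill_point below 0.006 m and angle between each of full_vial, open_vial, capped_vial, far_vial's own z axis and vertical below 0.15 rad and z of full_vial in the frame of fill_point between -0.006 and 0.006 m and z of open_vial in the frame of fill_point between -0.006 and 0.006 m and z of capped_vial in the frame of fill_point between -0.006 and 0.006 m and z of far_vial in the frame of fill_point between -0.006 and 0.006 m); the robot touches nothing.
It fails at once if a vial is tipped (over 0.4 rad) or lifted from its cup (over 15 mm) (angle between any of full_vial, open_vial, capped_vial, far_vial's own z axis and vertical above 0.4 rad or z of any of full_vial, open_vial, capped_vial, far_vial in the frame of fill_point above 0.015 m).
It fails at once if the bottle, the beaker, a sample tube or the scoop is moved by more than 30 mm (distance of any of reagent_bottle, beaker, tube0, tube1, scoop from where it was at the start of the episode above 0.03 m).
It also fails if it takes over 51 s, if anything falls off the work surface, if the arm or the gripper's body presses on something with over 40 N, if the wrist force passes 120 N, or if a joint passes its speed limit or range.

### The arm

A 6-joint arm with a two-finger parallel gripper is mounted at the origin on the work surface. World frame = base frame: x ahead of the robot, y to its left, z up, the work surface at z = 0. Lengths are in m, angles in rad, forces in N, time in s.
With the tool pointing down it reaches from about 0.35 to 1 m from the base axis. Payload 7.1 kg.
Tool frame: the origin (TCP) lies between the finger pads; the fingertips stand 22 mm ahead of it and the grasp point (between the pads) lies 3 mm ahead of it; z points along the fingers, y is the line along which they close (so a half turn about z gives the same grasp; the last joint's range is limited). The gripper opens to 85 mm and grips with 20 to 120 N. Pads are 22 mm wide; open, the fingers measure 114 mm over their backs; the gripper's body (76 mm by 85 mm) begins 54 mm behind the grasp point. The pads swing forward as they close: fully open they stand 13 mm farther back than shut.
Start: joints at [1.14, 0.423, 1.63, -0, 1.089, -0.019], TCP at [0.25, 0.573, 0.253] pointing down, gripper open.
Joint ranges: [-3, 3], [-0.9, 2.11], [0.09, 2.58], [-1.31, 4.45], [0.11, 2.69], [-2.54, 2.54]. Speed limits (rad/s): [2.39, 2.39, 3.01, 3.14, 3.14, 3.14].

### API

Orientations are given as a rotation vector (axis times angle).
In Python, from rig import manip gives the robot as it stands. The module is installed in compiled form; this text tells all that it offers. Calls block until the motion is done:
- manip.move_to(position, orientation): joint-space move of the TCP to a pose.
- manip.servo_line(position, orientation=None, rate=0.15): straight line of the TCP; orientation=None keeps the orientation; rate is the mean speed in m/s.
- manip.set_joints(angles): joint-space move.
- manip.command_gripper(opening, f_grip=None): finger opening in m; f_grip is the grip in N (None keeps the last); returns when the fingers have stopped.
- manip.hold(seconds).
- manip.solve_ik(position, orientation): joint angles nearest the present ones, or None.
- manip.camera(name): name is "scene" or "top" or "wrist"; returns a dict with "image" (420x560x3 uint8, red, green, blue), "fx", "fy", "cx", "cy" (pixels), "k1" (the pictures are not rectified: a ray, as slopes to the right and down, at radius r is drawn at 1 + k1 r^2 times it, then the intrinsics apply), "cam_to_world" (4x4, takes a point from camera to world coordinates); the wrist camera has in their place "mount" (4x4, takes a point from camera to tool coordinates, whose origin is the TCP and whose axes are the flange's). Camera axes: x right, y down, z forward; pixel columns grow to the right and rows downward; lengths in m; the calibration is good to about 2 mm. A picture is of the moment at which its call begins: read the wrist's pose just before it. There is no depth.
A pose or a line that the arm cannot do raises manip.IKError and nothing moves.
- manip.sign_off(): hands the job in; it is judged then, once.
Readings, each from a call of its own:
- manip.get_time(): time.
- manip.get_joint_positions(): joint angles.
- manip.get_joint_vel(): joint speeds.
- manip.get_tau(): joint torques, N m.
- manip.get_position(): TCP position.
- manip.get_ee_rot(): TCP orientation.
- manip.get_contact_force(): force on the tool from outside, world axes, zero at the start.
- manip.get_torque(): the same for the moment, N m.
- manip.get_width(): finger opening in m.
- manip.get_grip_force(): force on a finger pad.
Only numpy, scipy, OpenCV 4.12 (cv2) and the standard library are available. Lean on these libraries where they do the work, as an engineer would, in place of code of your own. Each camera call takes 0.05 s, during which the arm holds its last target. There are 200 camera calls.

## Working session

There is one attempt and no reset: what is moved stays moved. The work goes in short steps, each a Python script; the robot and the scene stay as the last script left them, time stands still between calls to the robot, and variables do not carry over. Pictures are saved under pics/ and viewed, at most 10 in all, crops included, and the job is handed in when it is done.

```bash
mkdir -p pics
cat > h.py <<'E'
import numpy as np, cv2
from rig import manip
def ray(c,u,v,T=None):
    T=c["cam_to_world"] if T is None else T
    x=(u-c["cx"])/c["fx"];y=(v-c["cy"])/c["fy"];r0=np.hypot(x,y);r=r0
    for _ in range(20): r=r0/(1+c["k1"]*r*r)
    s=r/r0 if r0>0 else 1
    T=np.array(T);d=T[:3,:3]@np.array([x*s,y*s,1]);return T[:3,3],d/np.linalg.norm(d)
def plane(c,u,v,z,T=None):
    o,d=ray(c,u,v,T);return o+d*(z-o[2])/d[2]
def proj(c,p,T=None):
    T=np.array(c["cam_to_world"] if T is None else T);q=T[:3,:3].T@(np.array(p)-T[:3,3]);x,y=q[0]/q[2],q[1]/q[2];k=1+c["k1"]*(x*x+y*y)
    return c["cx"]+c["fx"]*x*k,c["cy"]+c["fy"]*y*k
def save(c,n): cv2.imwrite("pics/"+n,c["image"][:,:,::-1])
E
python3 - <<'E'
from h import *
for n in("top","scene"):
    c=manip.camera(n);save(c,n+"1.png");print(n,c["fx"],c["k1"],np.round(c["cam_to_world"],3))
print(manip.get_time(),manip.get_ee_rot())
E
```

```text
top 400.8733754169316 0.017393807072777386 [[-0.005 -0.991  0.135  0.322]
 [-1.     0.008  0.025  0.035]
 [-0.026 -0.135 -0.99   1.236]
 [ 0.     0.     0.     1.   ]]
scene 435.9417626668199 -0.06900561511044427 [[-0.65   0.539 -0.535  1.005]
 [ 0.76   0.47  -0.45   0.487]
 [ 0.008 -0.699 -0.715  0.791]
 [ 0.     0.     0.     1.   ]]
0.1 [-6.42298398e-01 -3.07491745e+00  2.23452805e-03]
```

View pics/top1.png

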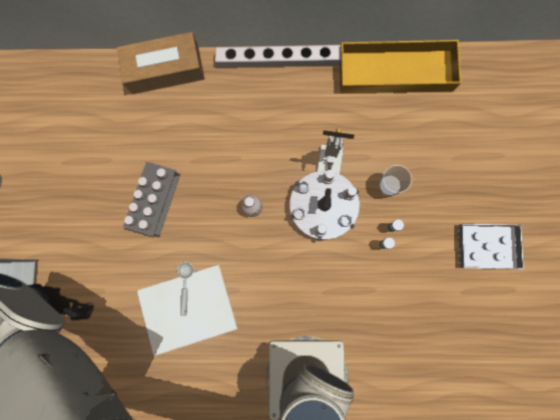

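View pics/scene1.png

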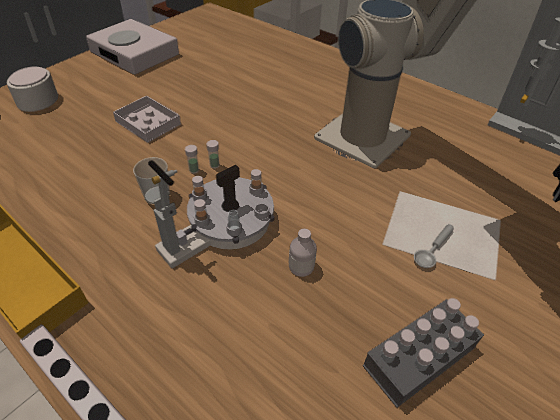

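The top view shows the carousel disc at about (324,205) and the handle at (339,134). The beaker (395,182) and tubes (395,225) are on the right, and the bottle (250,206) is on the left. In the scene view, the open vial looks like the one at (235,225). I'll enlarge both views to check.

Run:
```python
from h import *
a=cv2.imread("pics/top1.png")[120:250,270:420];b=cv2.imread("pics/scene1.png")[140:280,130:290]
a=cv2.resize(a,(600,520),interpolation=cv2.INTER_CUBIC)[:, :400];b=cv2.resize(b,None,fx=2.5,fy=2.5,interpolation=cv2.INTER_CUBIC)
o=np.zeros((520,800,3),np.uint8);o[:,:400]=a;o[:350,400:]=b
cv2.imwrite("pics/crop.png",o)
```

```text
(no output)
```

View pics/crop.png

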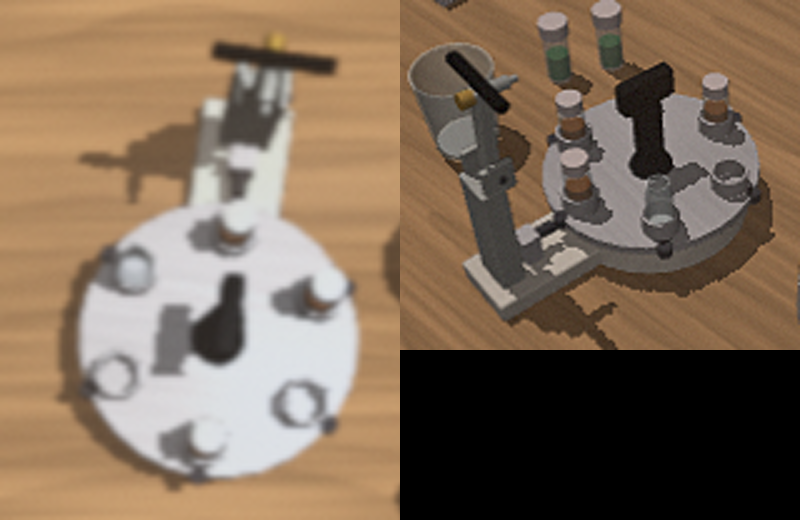

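The open vial is on the left, +y side of the filling place, since in the enlarged view it has no white cap. The carousel therefore has to turn clockwise (-1.047). I'll take a rough pose from the top view, then refine it with the wrist camera.

```bash
cat >> h.py <<'E'
from scipy.spatial.transform import Rotation as Ro
def down(yaw,s=1): # tool z down, tool x along yaw (s=1) or opposite
    return (Ro.from_euler('z',yaw)*Ro.from_matrix(np.diag([s,-s,-1.]))).as_rotvec()
def disc(c,T=None,guess=None,rad=None):
    im=c["image"];hsv=cv2.cvtColor(im,cv2.COLOR_RGB2HSV)
    m=((hsv[...,1]<45)&(hsv[...,2]>150)).astype(np.uint8)*255
    return m
E
python3 - <<'E'
from h import *
c=manip.camera("top")
A=plane(c,324.5,205.5,.05);f=lambda x,y:(270+x/4,120+y/4)
print("axis",A)
for z in(.235,.24):
    p,q=plane(c,*f(215,50),z),plane(c,*f(335,66),z);d=p-q;print("handle",(p+q)/2,np.linalg.norm(d),"yaw",np.arctan2(-d[0],d[1]))
m=disc(c);m[:,:285]=0;m[:,365:]=0;m[:172]=0;m[:][242:]=0
k,_=cv2.findContours(m,cv2.RETR_EXTERNAL,cv2.CHAIN_APPROX_NONE);k=max(k,key=cv2.contourArea);h=cv2.convexHull(k)
e=cv2.fitEllipse(h);print(e,plane(c,*e[0],.05),cv2.minEnclosingCircle(k))
yaw=0.
for s in(1,-1):
  for yw in (0,-1.047):
    print(s,yw,manip.solve_ik([A[0],A[1],.3],down(yw,s)))
w=manip.camera("wrist");print(w["fx"],w["k1"],np.round(w["mount"],3))
E
```

```text
axis [ 0.5069551  -0.05914887  0.05      ]
handle [ 0.66304498 -0.08449842  0.235     ] 0.07772496106266899 yaw -0.15280909470810566
handle [ 0.66134063 -0.08390199  0.24      ] 0.07733688210541921 yaw -0.15280909470810694
((324.28253173828125, 204.39996337890625), (68.93341064453125, 69.69876098632812), 97.51568603515625) [ 0.51028772 -0.0585636   0.05      ] ((324.3876647949219, 203.95748901367188), 35.13984298706055)
1 0 [-1.39467056e-01  1.97932642e-01  1.83484234e+00 -4.44089210e-16
  1.10881767e+00  1.43132927e+00]
1 -1.047 [-0.13946706  0.19793264  1.83484234  0.          1.10881767  2.47832927]
-1 0 [-1.39467056e-01  1.97932642e-01  1.83484234e+00 -4.44089210e-16
  1.10881767e+00 -1.71026338e+00]
-1 -1.047 [-0.13946706  0.19793264  1.83484234  0.          1.10881767 -0.66326338]
366.09574322137485 -0.03364702033075986 [[ 0.001 -0.947 -0.32   0.081]
 [ 1.     0.001 -0.     0.   ]
 [ 0.001 -0.32   0.947 -0.119]
 [ 0.     0.     0.     1.   ]]
```

Run:
```python
from h import *
manip.move_to([.508,-.059,.42],down(-.153,-1));manip.hold(.3)
p=manip.get_position();r=manip.get_ee_rot();w=manip.camera("wrist");save(w,"w1.png")
np.savez("w1.npz",p=p,r=r,img=w["image"],mount=w["mount"],fx=w["fx"],fy=w["fy"],cx=w["cx"],cy=w["cy"],k1=w["k1"])
print(p,manip.get_time())
```

```text
[ 0.50805711 -0.05870107  0.41990027] 3.0417
```

View pics/w1.png

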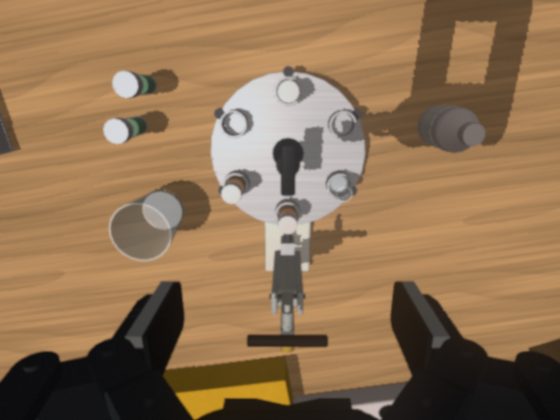

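The wrist view is inverted, so away from the robot is down. The disc centre is near (289,147), the knob bar runs from (289,150) to (288,193), and the handle from (247,341) to (328,341). The open vial is at (340,183), on the +y side. Next I'll turn these into positions.

Run:
```python
from h import *
z=np.load("w1.npz");c={k:(z[k] if z[k].ndim else float(z[k])) for k in z.files};c["image"]=c["img"]
T=np.eye(4);T[:3,:3]=Ro.from_rotvec(c["r"]).as_matrix();T[:3,3]=c["p"];T=T@c["mount"]
m=disc(c);m[:,:195]=0;m[:,380:]=0;m[218:]=0
k,_=cv2.findContours(m,cv2.RETR_EXTERNAL,cv2.CHAIN_APPROX_NONE);k=max(k,key=cv2.contourArea);k=cv2.convexHull(k)[:,0]
P=np.array([plane(c,*q,.05,T)[:2] for q in k if q[1]<214])
s=np.linalg.lstsq(np.c_[2*P,np.ones(len(P))],(P**2).sum(1),rcond=None)[0]
R=np.sqrt(s[2]+s[0]**2+s[1]**2);res=np.hypot(*(P-s[:2]).T)-R;g=abs(res)<.004
print("axis",s[:2],"R",R,"n",len(P),res.std())
# black: handle, knob
v=c["image"].max(2);b=(v<45).astype(np.uint8)
for n,(x0,x1,y0,y1) in dict(handle=(235,340,325,352),knob=(265,312,132,200)).items():
    u=np.zeros_like(b);u[y0:y1,x0:x1]=b[y0:y1,x0:x1]
    k,_=cv2.findContours(u,cv2.RETR_EXTERNAL,cv2.CHAIN_APPROX_NONE);k=max(k,key=cv2.contourArea);rc=cv2.minAreaRect(k);bx=cv2.boxPoints(rc)
    print(n,rc)
    zz=.24 if n=="handle" else .16
    W=np.array([plane(c,*q,zz,T) for q in bx]);
    print(W.mean(0)); e=[W[1]-W[0],W[2]-W[1]]; e=max(e,key=np.linalg.norm); print("len",np.linalg.norm(e),"dir",np.arctan2(e[1],e[0]))
    if n=="knob":
        for row in (165,175,183,190): 
            xs=np.where(u[row])[0];print(row,xs.min(),xs.max(),plane(c,(xs.min()+xs.max()+1)/2,row,.16,T))
        print("knob far end",plane(c,288,np.where(u.any(1))[0].max()+1,.16,T))
A=s[:2];ps=-.153
for yaw in (ps,):
    d=np.array([np.cos(yaw),np.sin(yaw)])
    for t in(1.3,1.4,1.5,1.57):
        q=np.r_[A+d*(.158-.09*np.cos(t)),.15+.09*np.sin(t)];print(t,proj(c,q,T))
```

```text
axis [ 0.51223651 -0.06053864] R 0.10419721753969503 n 39 0.0015731547229290341
handle ((278.5, 337.4999694824219), (58.99999237060547, 2.999999523162842), -0.0)
[ 0.65615716 -0.09017792  0.24      ]
len 0.05773399976320314 dir 1.420361512812239Traceback (most recent call last):
  File "<stdin>", line 14, in <module>
ValueError: max() iterable argument is empty
```

Run:
```python
from h import *
z=np.load("w1.npz");c={k:(z[k] if z[k].ndim else float(z[k])) for k in z.files};c["image"]=c["img"]
T=np.eye(4);T[:3,:3]=Ro.from_rotvec(c["r"]).as_matrix();T[:3,3]=c["p"];T=T@c["mount"]
v=c["image"].max(2);b=(v<75).astype(np.uint8);print(v[170,280:300],v[330:350,265])
for n,(x0,x1,y0,y1) in dict(handle=(235,340,325,352),knob=(265,312,132,205)).items():
    u=np.zeros_like(b);u[y0:y1,x0:x1]=b[y0:y1,x0:x1]
    nl,L,st,_=cv2.connectedComponentsWithStats(u);i=1+st[1:,4].argmax();u=(L==i);print(n,st[i])
    cols=range(x0,x1) if n=="handle" else None
    if n=="handle":
        pts=[(x+.5,np.mean(np.where(u[:,x])[0])+.5) for x in range(252,324) if u[:,x].any()]
        W=np.array([plane(c,*q,.24,T) for q in pts]);print("mid",plane(c,st[i][0]+st[i][2]/2,np.mean([q[1] for q in pts]),.24,T),"yaw",-np.arctan(np.polyfit(W[:,1],W[:,0],1)[0]))
    else:
        pts=[(np.mean(np.where(u[r])[0])+.5,r+.5) for r in range(168,188)]
        W=np.array([plane(c,*q,.16,T) for q in pts]);print(W[0],W[-1],"yaw",np.arctan(np.polyfit(W[:,0],W[:,1],1)[0]),"far end",plane(c,288,st[i][1]+st[i][3],.16,T))
A=np.array([.5122,-.0605]);d=np.array([np.cos(-.153),np.sin(-.153)])
print("line y at axis x from mid direction; cams",T[:3,3])
for t in(1.3,1.4,1.5,1.57): print(t,proj(c,np.r_[A+d*(.158-.09*np.cos(t)),.15+.09*np.sin(t)],T))
print("far end proj",proj(c,np.r_[A+d*.028,.16],T),"lat of TCP",A-c["p"][:2])
```

```text
[ 56  54  56  58  59  58  56  55  55  54  54  53  52  51  50  49  55  80
 123 166] [164 169 172 160 122  74  46  43  44  45  46  47  47  46  45  57 103 152
 173 174]
handle [248 335  79  12 826]
mid [ 0.66127523 -0.08202846  0.24      ] yaw -0.16087321884800976
knob [ 274  139   29   56 1037]
[ 0.50832543 -0.05814808  0.16      ] [ 0.52875038 -0.06125094  0.16      ] yaw -0.16411702133518052 far end [ 0.53700285 -0.06250456  0.16      ]
line y at axis x from mid direction; cams [ 0.42772312 -0.04663332  0.5386244 ]
1.3 (np.float64(286.0519099189947), np.float64(324.4415907789468))
1.4 (np.float64(286.04116414420514), np.float64(333.215376116404))
1.5 (np.float64(286.03329752870036), np.float64(341.4662100384537))
1.57 (np.float64(286.0295502266672), np.float64(346.85906145838044))
far end proj (np.float64(286.3264771550613), np.float64(197.8296712999369)) lat of TCP [ 0.00414289 -0.00179893]
```

```bash
python3 - <<'E'
from h import *
A=[.510,-.0588];ps=-.161;r=down(ps,-1)
manip.command_gripper(.05)
manip.move_to([*A,.24],r);manip.servo_line([*A,.150],rate=.08)
manip.command_gripper(.0,f_grip=40);print(manip.get_width(),manip.get_contact_force(),manip.get_torque(),manip.get_time())
q=np.array(manip.get_joint_positions());q0=q[5]
for a in np.linspace(0,1.047,9)[1:]:
    q[5]=q0+a;manip.set_joints(q)
print(np.round(manip.get_contact_force(),1),np.round(manip.get_torque(),2),manip.get_time(),manip.get_joint_positions()[5]-q0)
manip.hold(.3);save(manip.camera("top"),"t2.png")
E
python3 -c "
import cv2
a=cv2.imread('pics/t2.png')[120:250,270:420];cv2.imwrite('pics/t2c.png',cv2.resize(a,(600,520)))"
```

```text
0.015427252207011665 [-2.84944065  3.38914038 17.45828117] [0.23771504 0.73384193 0.04895352] 5.9083
[-4.5 -4.5  5.7] [-0.93  0.79 -0.01] 7.9083 1.0396559020689085
```

View pics/t2c.png

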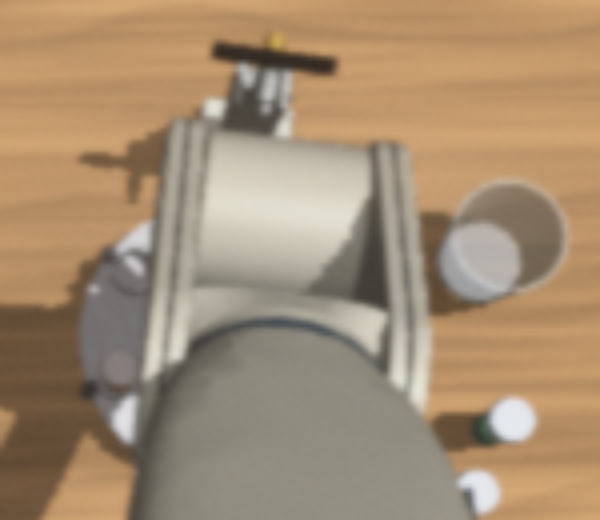

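The arm covers most of the disc, but a capped vial now shows at the left (118,370), so it did turn. I'll release, rise and check with the wrist camera.

Run:
```python
from h import *
A=[.510,-.0588];ps=-.161
manip.command_gripper(.05);manip.hold(.2)
manip.servo_line([*A,.25],rate=.12)
manip.move_to([*A,.42],down(ps,-1));manip.hold(.3)
p=manip.get_position();r=manip.get_ee_rot();w=manip.camera("wrist");save(w,"w2.png")
T=np.eye(4);T[:3,:3]=Ro.from_rotvec(r).as_matrix();T[:3,3]=p;T=T@w["mount"]
c=w;A=np.array(A)
b=(w["image"].max(2)<75).astype(np.uint8);u=np.zeros_like(b);u[120:215,250:330]=b[120:215,250:330]
nl,L,st,_=cv2.connectedComponentsWithStats(u);u=np.uint8(L==1+st[1:,4].argmax());k,_=cv2.findContours(u,cv2.RETR_EXTERNAL,cv2.CHAIN_APPROX_NONE)
rc=cv2.minAreaRect(max(k,key=cv2.contourArea));print(rc)
d=np.array([np.cos(ps),np.sin(ps)])
print("expected mouth px",proj(w,np.r_[A+.08*d,.108],T),"handle row:")
for t in(1.4,1.5,1.57): print(t,proj(w,np.r_[A+d*(.158-.09*np.cos(t)),.15+.09*np.sin(t)],T))
print(manip.get_time())
```

```text
((282.74615478515625, 158.43075561523438), (34.7297248840332, 50.730201721191406), 60.2551155090332)
expected mouth px (np.float64(287.38776082732886), np.float64(222.84606640823083)) handle row:
1.4 (np.float64(287.3689481111555), np.float64(330.2885354119115))
1.5 (np.float64(287.3618027882584), np.float64(338.61255618873747))
1.57 (np.float64(287.35671759078343), np.float64(344.05875414901374))
11.1833
```

View pics/w2.png

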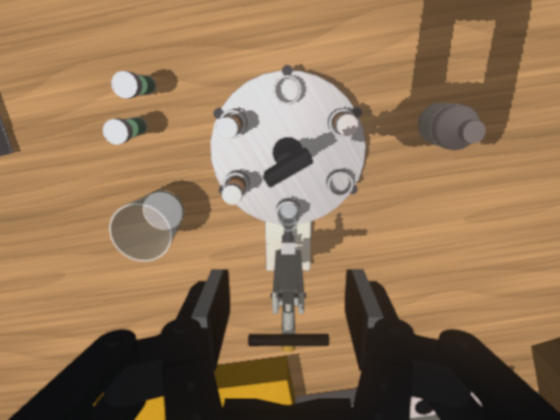

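The click is done: the open vial is at (288,211), next to the nozzle base, and the knob bar has turned 60°. The handle is centred at (288,340), which puts the arm at about 1.51 rad. Now I'll pinch the +y half of the handle and follow the arc down.

```bash
python3 - <<'E'
from h import *
A=np.array([.510,-.0588]);ps=-.161;d=np.array([np.cos(ps),np.sin(ps)]);n=np.array([-d[1],d[0]])
r=down(ps-np.pi/2,-1)
H=lambda t,up=0:np.r_[A+d*(.158-.09*np.cos(t))+n*.025,.15+.09*np.sin(t)+.003+up]
manip.move_to(H(1.51,.08),r);manip.servo_line(H(1.51),rate=.08)
print(np.round(manip.get_contact_force(),1))
manip.command_gripper(0,f_grip=20);print(manip.get_width(),np.round(manip.get_contact_force(),1),manip.get_time())
for t in np.linspace(1.51,-.02,12)[1:]:
    manip.servo_line(H(t),rate=.06);f=np.array(manip.get_contact_force());print(round(t,2),np.round(f,1),round(manip.get_width(),4))
    if np.linalg.norm(f)>35: print("stop");break
print(manip.get_time());save(manip.camera("scene"),"s3.png")
E
python3 -c "
import cv2
a=cv2.imread('pics/s3.png')[120:270,120:300];cv2.imwrite('pics/s3c.png',cv2.resize(a,(720,600)))"
```

```text
[-0.   0.1 -0. ]
0.01119300606184522 [-0.7 -0.2  2.3] 14.1833
1.37 [-0.8  0.5  4.5] 0.0111
1.23 [-2.  0.  3.] 0.0112
1.09 [-0.8  0.4 -0.4] 0.011
0.95 [ 0.2  0.7 -1. ] 0.0112
0.81 [ 1.8 -1.2 -4.3] 0.011
0.68 [ 3.4 -1.8 -4.4] 0.0108
0.54 [ 3.4 -0.1 -3.8] 0.0113
0.4 [ 3.3 -1.4 -2.7] 0.0111
0.26 [ 4.3 -1.1 -2.8] 0.0114
0.12 [ 4.7 -0.7 -2.4] 0.0112
-0.02 [ 2.1 -0.2  5.7] 0.0112
18.125
```

View pics/s3c.png

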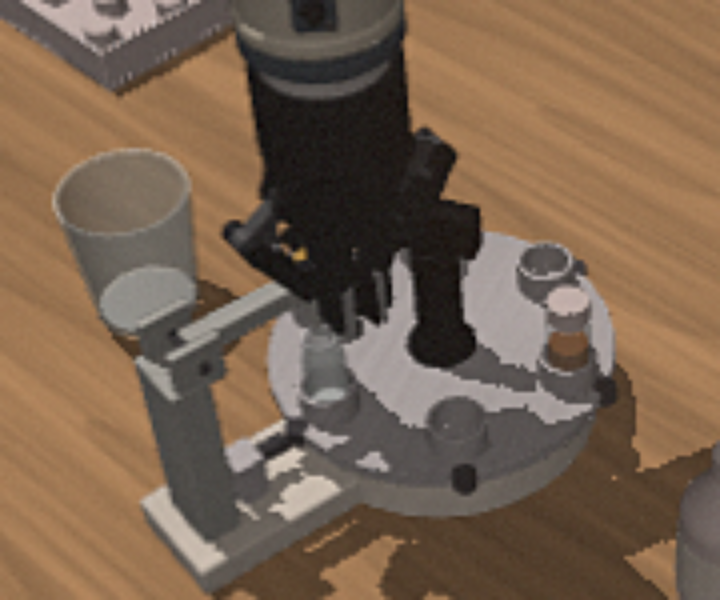

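The arm is level over the open vial at (328,370), and the vertical force has turned upward (+5.7 N), so the arm is on its stop. I'll press about 3 mm more to be sure, then release and check.

Run:
```python
from h import *
p=np.array(manip.get_position());manip.servo_line(p-[0,0,.003],rate=.03);print(p,manip.get_position(),np.round(manip.get_contact_force(),1))
manip.servo_line(p,rate=.03)
manip.command_gripper(.035);manip.hold(.2);manip.servo_line(p+[0,0,.1],rate=.1)
A=[.47,-.0588];manip.move_to([*A,.42],down(-.161,-1));manip.hold(.3)
w=manip.camera("wrist");s=manip.camera("scene");print(np.round(manip.get_contact_force(),1),manip.get_time())
a=cv2.resize(s["image"][140:290,130:290],(400,375));b=cv2.resize(w["image"][60:300,150:400],(400,384))
o=np.zeros((384,800,3),np.uint8);o[:375,:400]=a;o[:,400:]=b;cv2.imwrite("pics/e.png",o[:,:,::-1])
```

```text
[ 0.58122264 -0.04497415  0.15098116] [ 0.58129731 -0.04491859  0.14924252] [-3.3  0.3 18.6]
[-0.5 -0.3 -0.9] 22.2333
```

View pics/e.png

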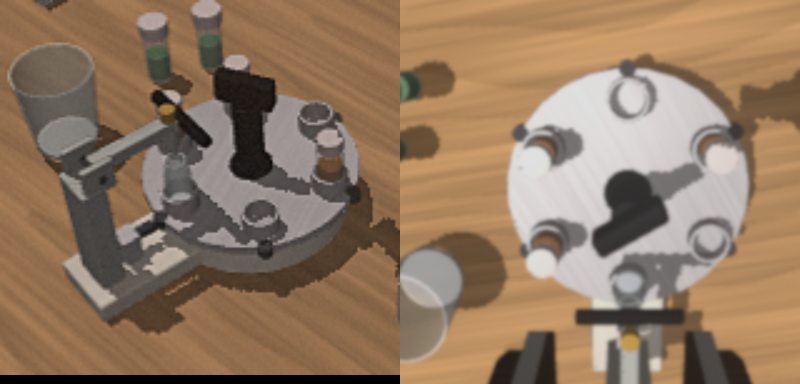

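The vials are standing and nothing around the carousel has moved. The arm is down, but I'll compare the handle's pixel with the projection for angle 0.

Run:
```python
from h import *
A=np.array([.510,-.0588]);ps=-.161;d=np.array([np.cos(ps),np.sin(ps)]);n=np.array([-d[1],d[0]])
p=manip.get_position();r=manip.get_ee_rot();w=manip.camera("wrist");s=manip.camera("scene")
T=np.eye(4);T[:3,:3]=Ro.from_rotvec(r).as_matrix();T[:3,3]=p;T=T@w["mount"]
for t in(0,.1,.2,.4):
  f=lambda o:np.r_[A+d*(.158-.09*np.cos(t))+n*o,.15+.09*np.sin(t)]
  q=proj(w,f(0),T);print(t,"crop wrist",400+(q[0]-150)*1.6,(q[1]-60)*1.6,"scene ends",[tuple(np.round([(u-130)*2.5,(v-140)*2.5])) for u,v in(proj(s,f(.04)),proj(s,f(-.04)))])
```

```text
0 crop wrist 628.4462650868716 315.0297982139339 scene ends [(np.float64(206.0), np.float64(142.0)), (np.float64(155.0), np.float64(93.0))]
0.1 crop wrist 628.6206610576394 321.103452204267 scene ends [(np.float64(205.0), np.float64(135.0)), (np.float64(153.0), np.float64(86.0))]
0.2 crop wrist 628.7923553925909 328.50567162104954 scene ends [(np.float64(203.0), np.float64(128.0)), (np.float64(150.0), np.float64(79.0))]
0.4 crop wrist 629.1174151072838 347.1813869674281 scene ends [(np.float64(195.0), np.float64(115.0)), (np.float64(143.0), np.float64(66.0))]
```

Both views match angle 0, so I'm handing the job in.

```bash
python3 -c "
from rig import manip
print(manip.sign_off(),manip.get_time())"
```

```text
the job is handed in; nothing more can be done
the job is handed in; nothing more can be done
```

I turned the carousel one click clockwise so the open vial is at the filling place, folded the dosing arm down onto its stop with the nozzle over the vial, and handed the job in; the last pictures showed the vials in their cups and nothing around them disturbed, but the hand-in gave no verdict.

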